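# Fasten the water filter's cover

## Robot

A 7-joint arm with a two-finger parallel gripper is mounted at the origin on the work surface. World frame = base frame: x ahead of the robot, y to its left, z up, the work surface at z = 0. Lengths are in m, angles in rad, forces in N, time in s.
With the tool pointing down it reaches from about 0.4 to 0.85 m from the base axis. Payload 10.4 kg.
Tool frame: the origin (TCP) lies between the finger pads; the fingertips stand 14 mm ahead of it and the grasp point (between the pads) lies 5 mm behind it (r.finger_overhang is the z of the fingertips in the tool frame, in m); z points along the fingers, y is the line along which they close (so a half turn about z gives the same grasp; the last joint's range is limited). The gripper opens to 87 mm and grips with 3 to 60 N. Pads are 19 mm wide; open, the fingers measure 117 mm over their backs; the gripper's body (75 mm by 190 mm) begins 51 mm behind the grasp point.
Start: joints at [1.222, 0.332, -0.065, 1.46, 0.022, 1.35, -0.088], TCP at [0.2, -0.592, 0.237] pointing down, gripper open.
Joint ranges: [-2.6, 2.6], [-0.5, 2.12], [-1.47, 1.34], [0.16, 2.42], [-1.27, 4.41], [0.06, 2.06], [-2.6, 2.6]. Speed limits (rad/s): [2.22, 2.22, 2.79, 2.79, 3.14, 3.14, 3.14].

## Interface

Orientations are given as a unit quaternion [x, y, z, w].
In Python, from bench import r, optics gives the robot as it stands.
- The arm moves only by the shell command python3 -m pendant 'ROWS' [FORCE]. ROWS is JSON, a list of rows, each a list of 7 numbers: the closure, from -1 (fully open) to 1 (shut), then the shift along the tool's x, y, z scaled (see below), then the turn, a rotation vector about the tool's x, y, z scaled (see below). In form: [[grip, x, y, z, rx, ry, rz], ...]. A call has 1 to 8 rows; each row is the pose to reach, as a shift and turn from the pose commanded when the call began, along the tool's axes at that moment; what a row does not reach only later rows make up. The controller multiplies each number of a shift by 0.3 m and each number of a turn by 120 degrees. A row lasts 1/8 s, in which the tool goes at most 62.5 mm and 10.7 degrees, less where a joint would pass 70% of its speed; a pose out of reach is approached as far as the arm can. A call with a number of a shift or a turn outside -1 to 1 is refused whole. A call with a gripper value outside its range is refused whole. The fingers move at their own pace and stop on an object; FORCE is the grip in N (left out, the last holds). Time passes only in rows, so rows that repeat a pose let the fingers close. It gives the time, the measured TCP pose, the force, the opening and the grip force at its end, in the units of the state.
- r.read_state(): the state, without advancing time (a new reading comes with each control period).
- optics.camera(name): name is "side" or "top" or "wrist"; returns a dict with "pixels" (384x512x3 uint8, red, green, blue), "vfov" (degrees; the focal length in pixels is half the picture's height over the tangent of half this angle, whatever the lens; pixels are square), "cx", "cy" (the principal point, pixels), "D" ([k1, k2, p1, p2, k3] as OpenCV has them; the pictures are not rectified), "rvec" (rotation vector, rad) and "tvec" (3), from world to camera coordinates, as OpenCV has them. Camera axes: x right, y down, z forward; pixel columns grow to the right and rows downward; lengths in m; the calibration is good to about 2 mm. A picture is of the moment at which its call begins. There is no depth.
- r.close_job(): hands the job in; it is judged then, once.
The state is a dict: "time": time; "joint_positions": joint angles; "joint_vel": joint speeds; "joint_torque": joint torques, N m; "ee_pos": TCP position; "eef_rot": TCP orientation; "ft_force": force on the tool from outside, world axes, zero at the start; "torque": the same for the moment, N m; "width": finger opening in m; "grip_force": force on a finger pad.
Only numpy, scipy, OpenCV 4.12 (cv2) and the standard library are available. Lean on these libraries where they do the work, as an engineer would, in place of code of your own. Each camera call takes 0.05 s, during which the arm holds its last target. There are 200 camera calls.

## Task

The cover of the drinking-water filter on the kitchen island is held by four slotted quarter-turn studs, and one of them still stands proud. Turn that stud clockwise, pressing it down, until it drops into its catch and sits fully home with its slot in line like the other three, then let go of it.

Things in the scene. Friction and masses are not known exactly. Their poses are not given: they have to be found in the camera images.
- stud_top (a point): Centre of the top of the one proud stud: steel, flange 38 mm across, 4 thick, carrying a grip bar 36 long, 14 thick, 20 tall, slot along its top. Point is 24 mm above the flange underside, 128 mm above the worktop when proud, 119 when home. x along bar and slot, z up. At any corner of the cover; the other three studs look the same but are home, 9 mm lower, immovable. Pinch the bar from above.
- stud_turn (a joint): Turn of the proud stud, rad, growing clockwise seen from above: 0 with its bar along the filter's short side, 1.57 along the long side, which is where it meets its catch (it drops within about 0.17 of that). End stops at 0 and 1.62. Starts between 0.15 and 0.45. Light friction, about 0.04 N m.
- stud_drop (a joint): How far the proud stud has gone down, m: 0 proud, 0.009 fully home. A stiff seal holds it where it is left; 4 to 6 N pushes it down. Until turned to its catch a ledge stops it within the first 3 mm; at the catch it goes all the way down when pushed, and then cannot turn back.
- filter: Drinking-water filter: white case 220 mm long, 160 wide, bare metal cover 90 mm above the worktop; fixed. Origin at the centre of its underside; y along the long side, x along the short, z up. Studs at x +-45 mm, y +-75 mm, each in a dark ring 48 mm across, 3 high. Low round black plug (4 mm high) in the middle of the cover, not a stud.

How it is judged:
By the outcome, as a careful person would: the job done as asked, in the order asked, and still so for the second after the job is handed in, with the robot touching nothing.
It also fails if it takes over 30 s, if anything falls off the work surface, if the arm or the gripper's body presses on something with over 40 N, if the wrist force passes 120 N, or if a joint passes its speed limit or range.

## Working session

There is one attempt and no reset: what is moved stays moved. The work goes in short steps, Python scripts to look and compute and a shell command to move; the robot and the scene stay as the last step left them, time stands still between calls to the robot, and variables do not carry over. Pictures are saved under pics/ and viewed, at most 10 in all, crops included, and the job is handed in when it is done.

```bash
ls; mkdir -p pics; python3 - <<'E'
from bench import r, optics
import cv2,pickle
s=r.read_state();print(s['time'],s['ee_pos'],s['eef_rot'],s['width'],r.finger_overhang)
d={}
for n in("side","top","wrist"):
    c=optics.camera(n);d[n]=c
    cv2.imwrite(f"pics/{n}0.png",cv2.cvtColor(c['pixels'],cv2.COLOR_RGB2BGR))
    print(n,c['vfov'],c['cx'],c['cy'],c['D'],c['rvec'],c['tvec'])
pickle.dump(d,open('c0.pkl','wb'))
E
```

```text
pics
0.0 [ 0.19991613 -0.59176505  0.23576213] [ 9.86756557e-01  1.62206598e-01 -1.51178225e-04 -7.02249774e-04] 0.0872827910190503 0.014
side 49.99933296653644 253.25643354242828 197.09535228709638 [-0.06360493  0.          0.          0.          0.        ] [ 1.97260607 -0.66055971  0.39728004] [-0.40801578  0.28270862  0.425112  ]
top 49.939039082032 261.2251211617524 186.09342719125834 [-0.02772387  0.          0.          0.          0.        ] [ 2.14177952 -2.0938176   0.21106068] [0.05944462 0.58257754 0.65468092]
wrist 58.337697554083285 264.5994312552764 199.0149663429796 [-0.03019886  0.          0.          0.          0.        ] [-2.35060354  1.6866324   0.25164912] [-0.62431796 -0.03384908  0.39288322]
```

View pics/top0.png

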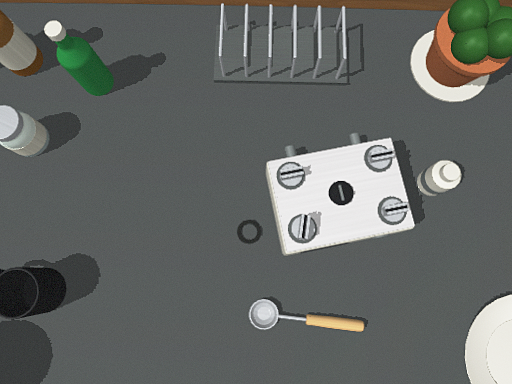

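View pics/side0.png

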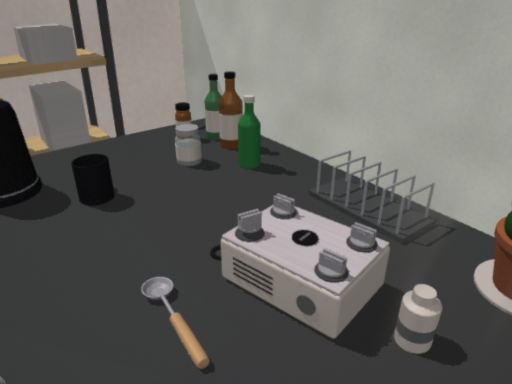

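The top view shows the proud stud near (303,228), with its bar across the others' direction. In the side view it is near (250,223). I'll enlarge both.

```bash
python3 - <<'E'
import cv2
a=cv2.imread('pics/top0.png')[130:260,255:425]; b=cv2.imread('pics/side0.png')[185:295,215:395]
a=cv2.resize(a,None,fx=4.7,fy=4.5,interpolation=2) if 0 else cv2.resize(a,None,fx=4,fy=4,interpolation=2)
b=cv2.resize(b,None,fx=4,fy=4,interpolation=2)
cv2.imwrite('pics/ta.png',a);cv2.imwrite('pics/sb.png',b)
E
```

```text
(no output)
```

View pics/ta.png

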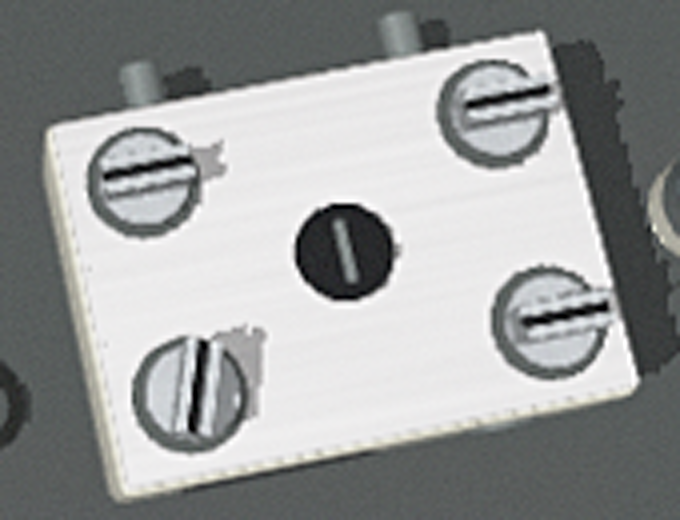

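View pics/sb.png

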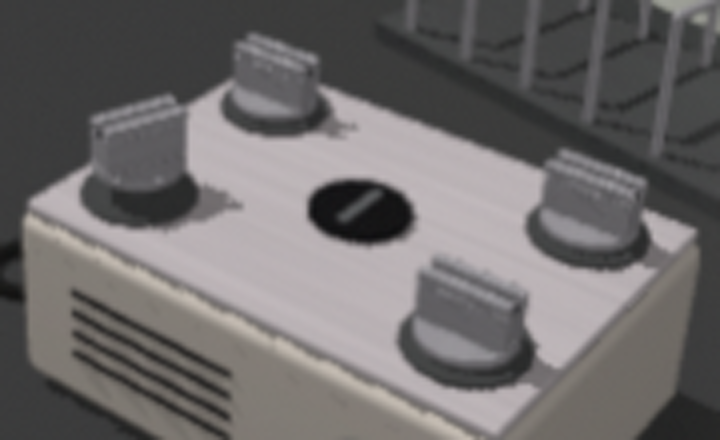

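Top crop: the proud stud is at lower left with its slot from (201,340) to (196,434). The other three slot centres are near (149,171), (508,99) and (566,314). In the side crop the proud stud's top centre is near (138,113).

```bash
cat > h.py <<'E'
import numpy as np,cv2
def P(c):
    R=cv2.Rodrigues(np.array(c['rvec'],float))[0];f=192/np.tan(np.radians(c['vfov']/2))
    return R,np.array(c['tvec'],float),np.array([[f,0,c['cx']],[0,f,c['cy']],[0,0,1]])
def ray(c,p):
    R,t,K=P(c);u=cv2.undistortPoints(np.array([[p]],float),K,np.array(c['D'],float))[0,0]
    d=R.T@np.array([u[0],u[1],1]);return -R.T@t,d/np.linalg.norm(d)
def tri(cs,ps):
    A=np.zeros((3,3));b=np.zeros(3);L=[ray(c,p) for c,p in zip(cs,ps)]
    for o,d in L:
        M=np.eye(3)-np.outer(d,d);A+=M;b+=M@o
    X=np.linalg.solve(A,b)
    return X,[np.linalg.norm((np.eye(3)-np.outer(d,d))@(X-o)) for o,d in L]
def atz(c,p,z):
    o,d=ray(c,p);return o+d*(z-o[2])/d[2]
def proj(c,X):
    R,t,K=P(c);return cv2.projectPoints(np.array(X,float).reshape(-1,3),np.array(c['rvec'],float),t,K,np.array(c['D'],float))[0][:,0]
E
python3 - <<'E'
import pickle,numpy as np
from h import *
d=pickle.load(open('c0.pkl','rb'));T,S=d['top'],d['side']
t=lambda x,y:((x+.5)/4-.5+255,(y+.5)/4-.5+130)
s=lambda x,y:((x+.5)/4-.5+215,(y+.5)/4-.5+185)
for n,a,b in[('proud',(198.5,387),(139,113)),('TL',(149,172),(277,60)),('TR',(508,99),(597,175)),('BR',(566,315),(473,280)),('plug',(345,251),(361,205))]:
    print(n,*tri([T,S],[t(*a),s(*b)]))
pp={k:atz(T,t(*p),z) for k,p,z in[('p',(198.5,387),.128),('TL',(149,172),.119),('TR',(508,99),.119),('BR',(566,315),.119)]}
print(pp)
for k,a,b,z in[('p',(201,340),(196,434),.128),('TL',(103,178),(194,167),.119),('TR',(466,107),(551,90),.119),('BR',(523,323),(608,306),.119)]:
    v=atz(T,t(*b),z)-atz(T,t(*a),z);print(k,np.degrees(np.arctan2(v[1],v[0])),np.linalg.norm(v))
print(np.degrees(2*np.arctan2(.16220,.98676)))
E
```

```text
proud [0.50645628 0.00517809 0.12852052] [np.float64(0.000758285279763828), np.float64(0.0007582852797638147)]
TL [0.59323698 0.02364892 0.11581829] [np.float64(0.0009081296309973688), np.float64(0.000908129630997428)]
TR [ 0.62687322 -0.12119513  0.11733897] [np.float64(0.0014779573919832235), np.float64(0.0014779573919832373)]
BR [ 0.53916118 -0.14039642  0.11846017] [np.float64(0.0012382869425322496), np.float64(0.0012382869425322015)]
plug [ 0.56683971 -0.05820587  0.0951792 ] [np.float64(0.0008870454088472743), np.float64(0.0008870454088471889)]
{'p': array([0.50585958, 0.00552805, 0.128     ]), 'TL': array([0.591708  , 0.02440194, 0.119     ]), 'TR': array([ 0.6251876 , -0.11964457,  0.119     ]), 'BR': array([ 0.53808311, -0.13937836,  0.119     ])}
p 177.09606581209596 0.035969066672113095
TL -81.61350739204515 0.0364686915636647
TR -77.09306323166469 0.03548145394204051
BR -77.55486039823029 0.03458347130552749
18.669191469296923
```

```bash
python3 -m pendant --help 2>&1 | head -5; python3 - <<'E'
from bench import r
from scipy.spatial.transform import Rotation as R
print(r.read_state()['time'],R.from_quat(r.read_state()['eef_rot']).as_matrix().round(3))
E
```

```text
invalid input: not JSON, or not a number
0.15 [[ 0.947  0.32  -0.   ]
 [ 0.32  -0.947  0.001]
 [-0.    -0.001 -1.   ]]
```

The proud stud is at about (0.506, 0.005, 0.128). Its bar lies at -2.9° and the filter's long side at -77.3°, so about 74° of clockwise turn remains. I'll use the tool yaw of 177° going to 103°, which keeps the last joint inside its range.

```bash
python3 -m pendant '[[-1,0.8,-0.78,0,0,0,-0.66],[-1,0.8,-0.78,0,0,0,-0.66],[-1,0.8,-0.78,0,0,0,-0.66],[-1,0.8,-0.78,0,0,0,-0.66],[-1,0.8,-0.78,0,0,0,-0.66],[-1,0.8,-0.78,0,0,0,-0.66],[-1,0.8,-0.78,0,0,0,-0.66],[-1,0.8,-0.78,0,0,0,-0.66]]'
cat > go.py <<'E'
# relative move (scaled units) to world target x,y,z,yaw(deg)
import sys,numpy as np
from bench import r
from scipy.spatial.transform import Rotation as R
def rel(x,y,z,yaw):
    s=r.read_state();A=R.from_quat(s['eef_rot']);p=np.array(s['ee_pos'])
    c,n=np.cos(np.radians(yaw)),np.sin(np.radians(yaw))
    B=R.from_matrix(np.array([[c,n,0],[n,-c,0],[0,0,-1]]))
    print('t',s['time'],'pos',p.round(4),'shift',(A.inv().apply(np.array([x,y,z])-p)/.3).round(4),'turn',((A.inv()*B).as_rotvec()/np.radians(120)).round(4),'q',np.array(s['joint_positions']).round(2),'F',np.array(s['ft_force']).round(1),'w',s['width'])
if __name__=='__main__': rel(*map(float,sys.argv[1:]))
E
python3 go.py .506 .0053 .236 177.1
```

```text
time: 1.15
ee_pos: [0.3526, -0.2932, 0.2365]
eef_rot: [0.655, 0.756, -0.0, -0.0]
ft_force: [0.5, 0.6, 0.3]
width: 0.0868
grip_force: 0.0
t 1.15 pos [ 0.3526 -0.2932  0.2365] shift [0.9125 0.6473 0.0014] turn [-1.000e-04 -0.000e+00 -6.579e-01] q [ 0.98 -0.02 -0.38  1.86 -0.01  1.3   0.75] F [0.5 0.6 0.3] w 0.08679461595454077
```

```bash
python3 -m pendant '[[-1,0.912,0.647,0,0,0,-0.658],[-1,0.912,0.647,0,0,0,-0.658],[-1,0.912,0.647,0,0,0,-0.658],[-1,0.912,0.647,0,0,0,-0.658],[-1,0.912,0.647,0,0,0,-0.658],[-1,0.912,0.647,0,0,0,-0.658],[-1,0.912,0.647,0,0,0,-0.658],[-1,0.912,0.647,0,0,0,-0.658]]'
python3 go.py .506 .0053 .1235 177.1
python3 - <<'E'
from bench import optics
import cv2,pickle
from h import *
w=optics.camera('wrist');pickle.dump(w,open('w1.pkl','wb'))
print(proj(w,[[.506,.0053,.128]]))
im=cv2.cvtColor(w['pixels'],cv2.COLOR_RGB2BGR)
cv2.imwrite('pics/w1.png',cv2.resize(im,None,fx=1.5,fy=1.5,interpolation=2))
E
```

```text
time: 2.15
ee_pos: [0.5073, 0.0044, 0.2362]
eef_rot: [0.025, 1.0, 0.0, -0.0]
ft_force: [-1.1, 0.1, 0.2]
width: 0.0869
grip_force: 0.0
t 2.15 pos [0.5073 0.0044 0.2362] shift [0.0042 0.0028 0.3757] turn [ 0.0001 -0.0003  0.    ] q [ 0.62  0.14 -0.77  1.73  0.1   1.31  1.35] F [-1.1  0.1  0.2] w 0.08688523051731512
[[264.89177484 197.91152669]]
```

View pics/w1.png

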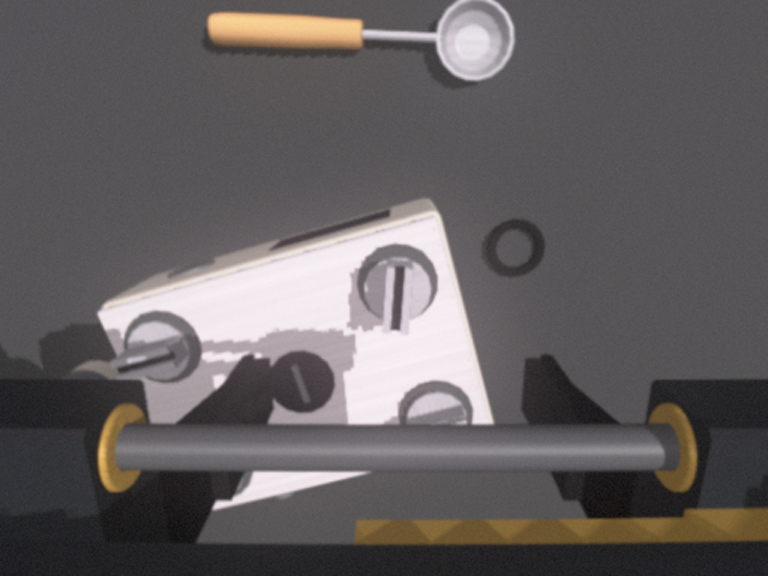

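The wrist view puts the slot centre at (265,197) in raw pixels, against (265,198) predicted. The bar is close to the tool's x axis, so I'll go down and pinch.

```bash
python3 -m pendant '[[-0.6,0.004,0.003,0.2,0,0,0.013],[-0.6,0.004,0.003,0.3,0,0,0.013],[-0.6,0.004,0.003,0.376,0,0,0.013],[-0.6,0.004,0.003,0.376,0,0,0.013],[-0.6,0.004,0.003,0.376,0,0,0.013]]'; python3 go.py .506 .0053 .1235 175.5
python3 -m pendant '[[1,0,0,0,0,0,0],[1,0,0,0,0,0,0],[1,0,0,0,0,0,0],[1,0,0,0,0,0,0],[1,0,0,0,0,0,0],[1,0,0,0,0,0,0]]' 35; python3 go.py .506 .0053 .1235 102.7
```

```text
time: 2.82
ee_pos: [0.5067, 0.005, 0.1247]
eef_rot: [0.042, 0.999, -0.0, 0.001]
ft_force: [1.0, 0.9, 1.0]
width: 0.0695
grip_force: 0.0
t 2.825 pos [0.5067 0.005  0.1247] shift [0.0025 0.0009 0.0041] turn [-0.      0.0005 -0.0022] q [ 0.58  0.25 -0.75  1.87  0.19  1.09  1.24] F [1.  0.9 1. ] w 0.06948199779042813
time: 3.58
ee_pos: [0.5062, 0.0049, 0.1237]
eef_rot: [0.041, 0.999, -0.0, -0.0]
ft_force: [-0.2, 0.1, 0.0]
width: 0.0173
grip_force: 0.0
t 3.575 pos [0.5062 0.0049 0.1237] shift [0.0008 0.0011 0.0008] turn [-0.      0.      0.6047] q [ 0.58  0.25 -0.75  1.87  0.19  1.09  1.24] F [-0.2  0.1  0. ] w 0.0173472319066563
```

```bash
python3 -m pendant '[[1,0,0,0,0,0,0],[1,0,0,0,0,0,0],[1,0,0,0,0,0,0],[1,0,0,0,0,0,0]]' 35; python3 go.py .506 .0053 .1235 102.7
```

```text
time: 4.08
ee_pos: [0.5062, 0.0047, 0.1238]
eef_rot: [0.041, 0.999, -0.0, 0.0]
ft_force: [-0.4, -2.2, 0.9]
width: 0.0138
grip_force: 35.0
t 4.075 pos [0.5062 0.0047 0.1238] shift [0.001  0.0018 0.0009] turn [-1.000e-04  1.000e-04  6.046e-01] q [ 0.58  0.25 -0.75  1.87  0.19  1.09  1.24] F [-0.4 -2.2  0.9] w 0.013848507308058181
```

It is gripped at 13.8 mm. Now I'll turn it clockwise with a slight downward press.

```bash
python3 -m pendant '[[1,0,0,0.004,0,0,0.08],[1,0,0,0.004,0,0,0.16],[1,0,0,0.004,0,0,0.24],[1,0,0,0.004,0,0,0.32],[1,0,0,0.004,0,0,0.4],[1,0,0,0.004,0,0,0.48],[1,0,0,0.004,0,0,0.56],[1,0,0,0.004,0,0,0.605]]'; python3 go.py .506 .0053 .1145 102.7
```

```text
time: 5.08
ee_pos: [0.5065, 0.0049, 0.1229]
eef_rot: [0.626, 0.78, 0.0, 0.0]
ft_force: [-0.7, -2.2, 3.3]
width: 0.0137
grip_force: 35.0
t 5.075 pos [0.5065 0.0049 0.1229] shift [ 0.0015 -0.0015  0.028 ] turn [ 0.0003  0.0002 -0.0022] q [ 0.44  0.22 -0.59  1.88  0.14  1.08  0.01] F [-0.7 -2.2  3.3] w 0.01374300522097727
```

```bash
python3 -m pendant '[[1,0,0,0.01,0,0,0],[1,0,0,0.02,0,0,0],[1,0,0,0.03,0,0,0],[1,0,0,0.034,0,0,0],[1,0,0,0.034,0,0,0],[1,0,0,0.034,0,0,0]]'; python3 go.py .506 .0053 .1145 102.7
```

```text
time: 5.82
ee_pos: [0.5068, 0.005, 0.1143]
eef_rot: [0.624, 0.781, 0.0, 0.001]
ft_force: [-9.7, -1.0, 27.9]
width: 0.014
grip_force: 35.0
t 5.825 pos [0.5068 0.005  0.1143] shift [ 0.0015 -0.0023 -0.0006] turn [0.0005 0.0005 0.0003] q [ 0.43  0.23 -0.59  1.89  0.15  1.06  0.  ] F [-9.7 -1.  27.9] w 0.0139507591316717
```

The stud went down 9.4 mm and the force rose to 28 N, which looks like bottoming out. I'll release, lift and check.

```bash
python3 -m pendant '[[1,0,0,-0.002,0,0,0],[-0.5,0,0,-0.003,0,0,0],[-0.5,0,0,-0.003,0,0,0],[-0.5,0,0,-0.003,0,0,0],[-0.5,0,0,-0.003,0,0,0],[-0.5,0,0,-0.003,0,0,0]]'
python3 -m pendant '[[-0.5,0,0,-0.1,0,0,0],[-0.5,0,0,-0.25,0,0,0],[-0.5,0,0,-0.45,0,0,0],[-0.5,0.3,0,-0.5,0,0,0],[-0.5,0.5,0,-0.5,0,0,0],[-0.5,0.7,0,-0.5,0,0,0]]'
python3 - <<'E'
from bench import optics
import cv2,pickle,numpy as np
d={n:optics.camera(n) for n in('top','side')};pickle.dump(d,open('c1.pkl','wb'))
f=lambda n:cv2.cvtColor(d[n]['pixels'],cv2.COLOR_RGB2BGR)
a=cv2.resize(f('top')[130:260,255:425],None,fx=4,fy=4,interpolation=2)
b=cv2.resize(f('side')[185:295,215:395],None,fx=4,fy=4,interpolation=2)
cv2.imwrite('pics/ta1.png',a);cv2.imwrite('pics/sb1.png',b)
E
```

```text
time: 6.58
ee_pos: [0.5061, 0.0049, 0.113]
eef_rot: [0.625, 0.781, -0.0, -0.0]
ft_force: [-0.7, -0.3, 0.1]
width: 0.0554
grip_force: 0.0
time: 7.32
ee_pos: [0.4648, 0.1886, 0.2633]
eef_rot: [0.625, 0.781, 0.0, 0.001]
ft_force: [1.4, 0.4, -0.8]
width: 0.065
grip_force: 0.0
```

View pics/ta1.png

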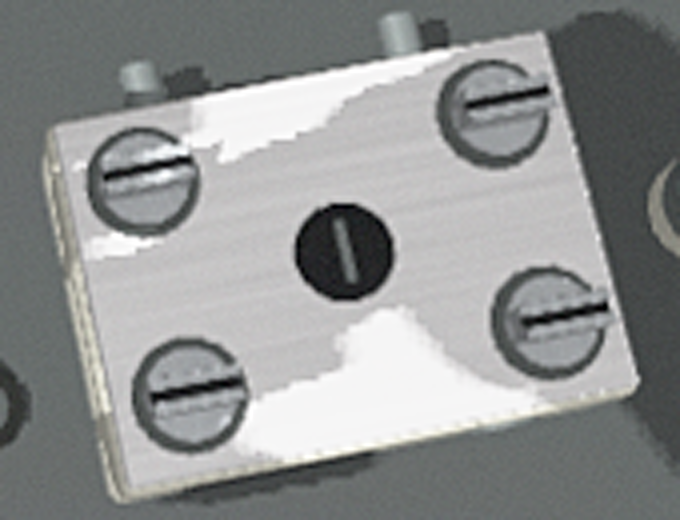

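View pics/sb1.png

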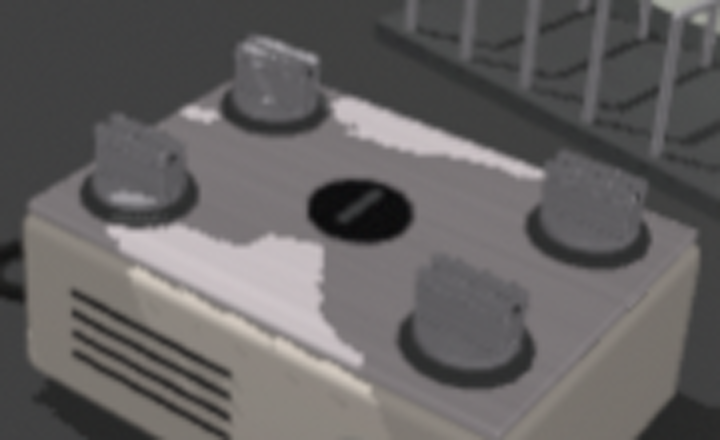

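The stud is now in line: its slot runs from (150,397) to (242,382) in the top crop, and its top is near (141,135) in the side crop. I'll check the height numerically.

```bash
python3 - <<'E'
import pickle,numpy as np
from h import *
d=pickle.load(open('c1.pkl','rb'));T,S=d['top'],d['side']
t=lambda x,y:((x+.5)/4-.5+255,(y+.5)/4-.5+130)
s=lambda x,y:((x+.5)/4-.5+215,(y+.5)/4-.5+185)
print(tri([T,S],[t(196,390),s(141,134)]))
v=atz(T,t(242,382),.119)-atz(T,t(150,397),.119);print(np.degrees(np.arctan2(v[1],v[0])))
for z in(.119,.122,.125): print(z,[(p-[215,185]+.5)*4-.5 for p in proj(S,[[.506,.0053,z]])])
E
python3 go.py .506 .0053 .1145 102.7
```

```text
(array([0.50662636, 0.00490875, 0.1190437 ]), [np.float64(0.0011981530381813842), np.float64(0.0011981530381813723)])
-79.5068595126634
0.119 [array([136.08618202, 134.69723125])]
0.122 [array([136.03948957, 128.06937964])]
0.125 [array([135.99262885, 121.41202988])]
t 7.425 pos [0.4626 0.1942 0.2635] shift [-0.6473 -0.004   0.4952] turn [ 0.0005 -0.0011  0.0046] q [ 0.25  0.1  -0.77  1.71  0.07  1.36 -0.31] F [ 0.4 -0.8 -0.7] w 0.06554651920488447
```

The stud top is at 0.119 m, which is fully home, and the robot is clear of everything.

```bash
python3 -c "
from bench import r
print(r.close_job())"
```

```text
the job is handed in; nothing more can be done
None
```

The proud stud was turned clockwise and pressed fully home (its top now measures 119 mm above the worktop), its slot is in line with the other three, the gripper has let go and is clear, and I handed the job in at about 7.4 s of the 30 s limit.

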